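# Find the rubbing pad that still bites

## Robot

A 6-joint arm with a two-finger parallel gripper is mounted at the origin on a cart in front of the work surface, level with it; the furniture and walls round the work are solid. World frame = base frame: x ahead of the robot, y to its left, z up, the work surface at z = 0. Lengths are in mm, angles in rad, forces in N, time in s.
With the tool pointing down it reaches from about 275 to 750 mm from the base axis. Payload 10.2 kg.
Tool frame: the origin (TCP) lies midway between the tips of the shut fingers; the grasp point (between the pads) lies 19 mm behind it; x points along the fingers, y is the direction in which the jaws open and shut, and the axes are right-handed (so a half turn about x gives the same grasp; the last joint's range is limited). The gripper opens to 85 mm and grips with 20 to 120 N. Pads are 22 mm wide; open, the fingers measure 114 mm over their backs; the gripper's body (76 mm by 85 mm) begins 54 mm behind the grasp point. The pads swing forward as they close: fully open they stand 13 mm farther back than shut.
Start: joints at [1.098, 0.313, 1.498, -0, 1.331, -0.223], TCP at [129.798, 508.708, 231.294] pointing down, gripper open.
Joint ranges: [-2.94, 2.94], [-0.97, 2.17], [0.19, 2.56], [-1.23, 4.37], [0.02, 3.11], [-2.88, 2.88]. Speed limits (rad/s): [2.39, 2.39, 3.01, 3.14, 3.14, 3.14].

## Interface

Orientations are given as [roll, pitch, yaw] about the fixed x, y, z axes, in that order (R = Rz(yaw) Ry(pitch) Rx(roll)).
In Python, from plant import arm gives the robot as it stands.
- The arm moves only by the shell command python3 -m creep 'ROWS' [FORCE]. ROWS is JSON, a list of rows, each a list of 5 numbers: the shift along the tool's x, y, z in m, then the turn about the tool's x in degrees, then the finger opening in m, from 0 to 0.0854. A call has 1 to 10 rows; each row is the pose to reach, as a shift and turn from the pose measured when the call began, along the tool's axes at that moment; what a row does not reach only later rows make up. A row lasts 1/12 s, in which the tool goes at most 41.7 mm and 7.16 degrees, less where a joint would pass 70% of its speed; a pose out of reach is approached as far as the arm can. A call with a gripper value outside its range is refused whole. The fingers move at their own pace and stop on an object; FORCE is the grip in N (left out, the last holds). Time passes only in rows, so rows that repeat a pose let the fingers close. It gives the time, the measured TCP pose, the force and the opening at its end, in the units of the state.
- arm.observe(): the state, without advancing time (a new reading comes with each control period).
- arm.snapshot(name): name is "side" or "top" or "wrist"; returns a dict with "color" (420x560x3 uint8, blue, green, red), "K" (3x3 intrinsics, pixels), "extrinsics" (4x4, takes a point from world to camera coordinates). Camera axes: x right, y down, z forward; pixel columns grow to the right and rows downward; lengths in mm; the calibration is good to about 2 mm. A picture is of the moment at which its call begins. There is no depth.
- arm.sign_off(): hands the job in, once; it reports no verdict.
The state is a dict: "time_s": time; "q": joint angles; "joint_velocities": joint speeds; "joint_torque": joint torques, N m; "eef_pos": TCP position; "orientation": TCP orientation; "ft_force": force on the tool from outside, world axes, zero at the start; "torque": the same for the moment, N m; "gripper_width": finger opening in mm.
Only numpy, scipy, OpenCV 4.12 (cv2) and the standard library are available. Lean on these libraries where they do the work, as an engineer would, in place of code of your own. Each camera call takes 0.05 s, during which the arm holds its last target.

## Task

Take the wooden rubbing block by its handle and rub it with light pressure along each of the three look-alike pads in the rack, first the left one, then the middle, then the right (as the robot sees them), feeling how hard each one drags. Then leave the block standing on the pad that dragged most, and stand the grey tin on the pad that dragged least, to mark it as worn out. Never press hard enough to crush the foam under the pads.

Things in the scene. Friction and masses are not known exactly. Their poses are not given: they have to be found in the camera images.
- rub_block: Wooden rubbing block, 0.16 to 0.26 kg, loose on the table to the right of the rack. Sole 60 mm (its x) by 50 mm (its y), 24 mm high; on it stands an upright dark handle, 22 mm thick (along its x), 46 mm wide (along its y), from 23 to 61 mm above the sole. Origin: centre of the sole's underside; z up. Between it and the robot lies a heap of nails, solid up to 80 mm: keep fingers off it.
- tin: Open grey tin, round, 60 mm outside diameter, 45 mm high, 0.06 kg, loose on the table to the left of the rack. Origin: centre of its underside; z up.
- pad_rack: Low wooden rack, fixed, 156 mm (its x, pointing away from the robot) by 250 mm (its y, pointing left), frame 18 mm high, holding three identical dark pads side by side along its y, 79 mm from centre to centre. Each pad is 130 mm long (along the rack's x) and 60 mm wide; its flat top lies 30 mm above the table, 12 mm proud of the frame. Origin: centre of the rack's underside, at table height.
- bay_left (a point): Centre of the top of the left pad (towards +y) when unloaded; axes as the rack's. Every pad gives straight down on foam, about 1 N per mm; the foam is fully squashed at 10 mm (10 N), and more than 20 N on a pad crushes it and spoils the job.
- bay_middle (a point): Centre of the top of the middle pad when unloaded; axes as the rack's. The three pads look the same, but their friction coefficients differ: about 1.0, 0.5 and 0.2, each give or take a fifth, in an order that changes every time and can only be felt.
- bay_right (a point): Centre of the top of the right pad (towards -y) when unloaded; axes as the rack's.
Mind the look-alikes: they are no part of the job. What is shaped like the tin but purple is not meant.

How it is judged:
By the outcome, as a careful person would: the job done as asked, in the order asked, and still so for the second after the job is handed in, with the robot touching nothing.
It also fails if it takes over 72 s, if anything falls off the work surface, if the arm or the gripper's body presses on something with over 40 N, if the wrist force passes 120 N, or if a joint passes its speed limit or range.

## Working session

There is one attempt and no reset: what is moved stays moved. The work goes in short steps, Python scripts to look and compute and a shell command to move; the robot and the scene stay as the last step left them, time stands still between calls to the robot, and variables do not carry over. Pictures are saved under pics/ and viewed, and the job is handed in when it is done.

```bash
ls; mkdir -p pics
cat > h.py <<'E'
import numpy as np, cv2, sys
from plant import arm
def snap(n,f):
    s=arm.snapshot(n); cv2.imwrite('pics/'+f,s['color']); np.savez('pics/'+f+'.npz',K=s['K'],E=s['extrinsics'],c=s['color']); return s
def ray(f,u,v,z):
    d=np.load('pics/'+f+'.npz');K=d['K'];E=d['E']
    r=E[:3,:3].T@np.linalg.solve(K,[u,v,1.]);c=-E[:3,:3].T@E[:3,3]
    return c+r*(z-c[2])/r[2]
def proj(f,p):
    d=np.load('pics/'+f+'.npz');q=d['E'][:3,:3]@np.array(p,float)+d['E'][:3,3];q=d['K']@q;return q[:2]/q[2]
E
python3 - <<'E'
from h import *
for n in ['top','side','wrist']: snap(n,n+'0.png')
o=arm.observe();print({k:np.round(v,3).tolist() for k,v in o.items()})
E
```

```text
pics
{'time_s': 0.15, 'q': [1.098, 0.313, 1.498, -0.0, 1.331, -0.223], 'joint_velocities': [0.0, -0.004, -0.002, 0.001, -0.001, 0.0], 'joint_torque': [0.002, -41.236, -25.98, -0.0, 0.003, -0.0], 'eef_pos': [129.714, 508.523, 230.844], 'orientation': [-1.772, 1.57, -2.022], 'ft_force': [0.239, 0.426, -0.171], 'torque': [0.01, 0.01, 0.03], 'gripper_width': 85.12}
```

View pics/top0.png

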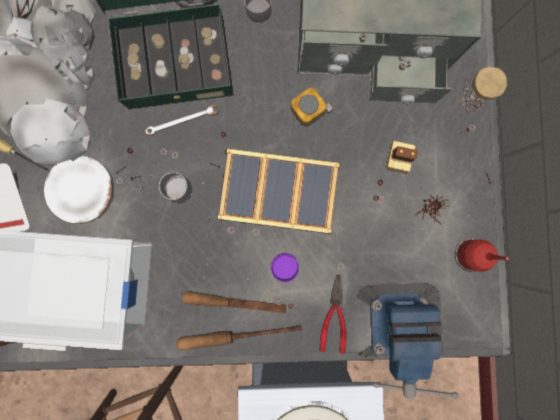

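View pics/side0.png

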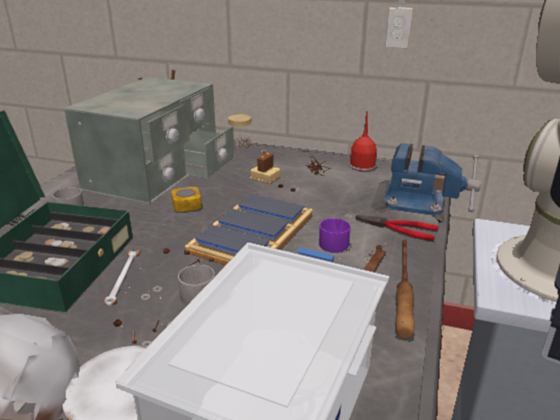

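View pics/wrist0.png

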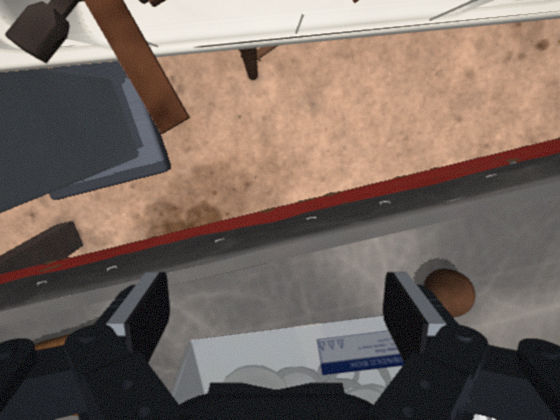

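Run:
```python
from h import *
f='top0.png'
for p in [(0,0,0),(300,0,0),(300,300,0),(600,0,0),(129,508,231)]: print(p,proj(f,p).round())
for n,u,v,z in [('block top handle',404,150,61),('tin rim c',174,181,45),('purple',285,262,45),('grey2',258,3,45),('nails',433,207,30)]: print(n,ray(f,u,v,z).round(1))
d=np.load('pics/top0.png.npz');E=d['E'];print(-E[:3,:3].T@E[:3,3])
d=np.load('pics/side0.png.npz');E=d['E'];print(-E[:3,:3].T@E[:3,3])
d=np.load('pics/wrist0.png.npz');E=d['E'];print(-E[:3,:3].T@E[:3,3],E[:3,:3])
c=np.load('pics/top0.png.npz')['c']
def crop(x0,y0,x1,y1,s): return cv2.resize(c[y0:y1,x0:x1],None,fx=s,fy=s,interpolation=cv2.INTER_CUBIC)
cv2.imwrite('pics/crop_rack.png',crop(150,140,350,240,4))
cv2.imwrite('pics/crop_block.png',crop(370,120,470,230,5))
from scipy.spatial.transform import Rotation as R
o=arm.observe();print(R.from_euler('xyz',o['orientation']).as_matrix().round(3))
```

```text
(0, 0, 0) [313. 458.]
(300, 0, 0) [308. 318.]
(300, 300, 0) [172. 322.]
(600, 0, 0) [304. 183.]
(129, 508, 231) [  7. 465.]
block top handle [ 656.  -209.2   61. ]
tin rim c [607.1 279.   45. ]
purple [428.2  47.7  45. ]
grey2 [991.3  89.5  45. ]
nails [ 536. -276.   30.]
[490.00573454  53.70398857 906.63585189]
[255.16894548 901.20856741 530.01846448]
[ 60.57518094 526.84794993 373.13522921] [[ 0.24727286  0.96894331 -0.00223556]
 [ 0.9289041  -0.23639725  0.28505002]
 [ 0.27566883 -0.07256176 -0.95851004]]
[[-0.     0.247  0.969]
 [-0.001  0.969 -0.247]
 [-1.    -0.001 -0.   ]]
```

View pics/crop_rack.png

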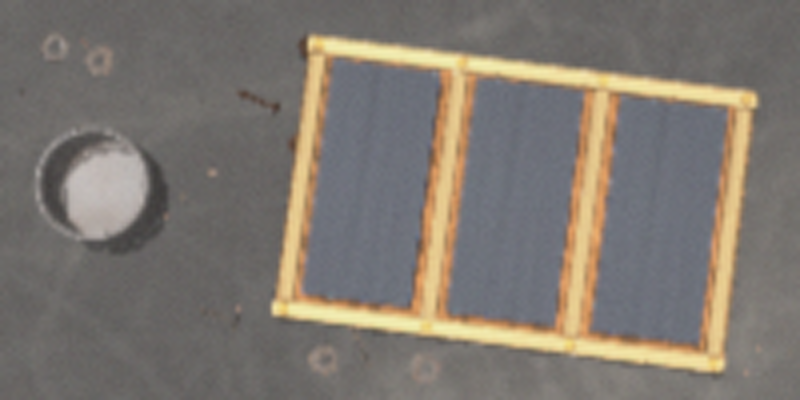

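View pics/crop_block.png

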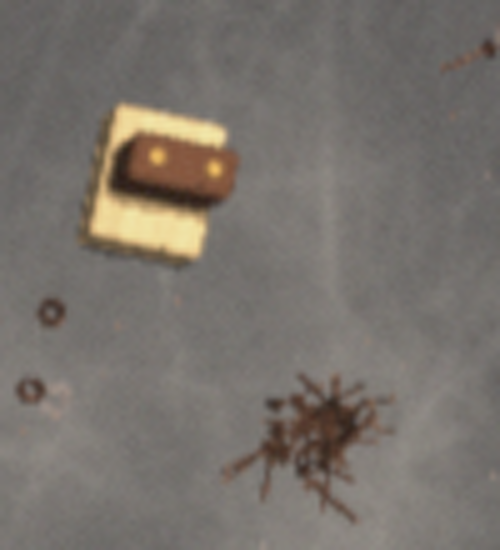

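```bash
cat >> h.py <<'E'
from scipy.optimize import least_squares
def fit(f,pts,px,x0):
    pts=np.array(pts,float);px=np.array(px,float)
    def P(q):
        c,s=np.cos(q[2]),np.sin(q[2]);return [[q[0]+c*p[0]-s*p[1],q[1]+s*p[0]+c*p[1],p[2]] for p in pts]
    r=least_squares(lambda q:(np.array([proj(f,w) for w in P(q)])-px).ravel(),x0)
    return r.x,r.fun.reshape(-1,2).round(1).tolist()
E
python3 - <<'E'
from h import *
f='top0.png'
o=np.array([150,140]);
C=[(78,125,18),(78,-125,18),(-78,-125,18),(-78,125,18)]
print(fit(f,C,np.array([(308,37),(757,93),(722,372),(272,316)])/4+o,[590,50,-.1]))
L=[(65,109,30),(65,49,30),(-65,49,30),(-65,109,30)]
print(fit(f,L,np.array([(333,56),(443,70),(413,309),(300,297)])/4+o,[590,50,-.1]))
b=np.array([370,120])
print(fit(f,[(30,25,24),(30,-25,24),(-30,-25,24),(-30,25,24)],np.array([(118,103),(228,127),(205,258),(92,235)])/5+b,[650,-210,-.2]))
print('handle',ray(f,*(np.array([185.5,162.5])/5+b),61))
for u,v in [(157,156),(214,169)]:print(ray(f,*(np.array([u,v])/5+b),61))
print('tin',ray(f,*(np.array([94,184])/4+o),45))
for u,v in [(37,184),(151,184),(94,127),(94,242)]:print(ray(f,*(np.array([u,v])/4+o),45))
E
```

```text
(array([ 5.81927894e+02,  5.66882404e+01, -1.54476766e-01]), [[-0.1, -0.2], [0.1, -0.2], [0.5, 0.3], [-0.5, 0.1]])
(array([ 5.82460026e+02,  5.53591588e+01, -1.53621285e-01]), [[-0.0, 0.4], [-0.2, 0.3], [-0.3, -0.2], [0.4, -0.6]])
(array([ 6.49883185e+02, -2.16043451e+02, -2.31780514e-01]), [[-0.1, -0.0], [0.3, -0.3], [-0.2, 0.1], [-0.0, 0.2]])
handle [ 650.54696081 -215.46622671   61.        ]
[ 653.65247585 -203.61755735   61.        ]
[ 647.44232723 -227.311533     61.        ]
tin [596.39906993 280.20881759  45.        ]
[597.29878825 310.54138633  45.        ]
[595.49928765 249.87409224  45.        ]
[626.93870402 279.69303976  45.        ]
[565.43033786 280.73184238  45.        ]
```

Candidates: for the block only the wooden one with the dark handle (407,152), since the yellow thing at (309,105) is a holder. For the tin: grey one at (173,186), left of the rack; grey one at (258,3), far behind and out of reach; purple one at (285,267), a decoy. I choose (407,152) and (173,186). The crops show a brown handle on a light sole, and a grey open tin with a 60.5 mm rim. The nails are at (433,207).

```bash
cat >> h.py <<'E'
from scipy.spatial.transform import Rotation as R
def st(p=True):
    o=arm.observe();M=R.from_euler('xyz',o['orientation']).as_matrix()
    yaw=np.arctan2(M[1,1],M[0,1])
    if p: print('t %.2f pos %s yaw %.2fdeg tilt %.2f F %s w %.1f q %s'%(o['time_s'],np.round(o['eef_pos'],1),np.degrees(yaw),np.degrees(np.arccos(-M[2,0])),np.round(o['ft_force'],2),o['gripper_width'],np.round(o['q'],2)))
    return o,M,yaw
def go(x,y,z,yawdeg):
    o,M,yaw=st()
    d=M.T@(np.array([x,y,z])-o['eef_pos'])
    print('shift m',np.round(d/1000,4),'turn',round(-(yawdeg-np.degrees(yaw)),2))
E
python3 -c "
from h import *
go(650.2,-215.8,231,-13.3)"
```

```text
t 0.15 pos [129.7 508.5 230.8] yaw 75.69deg tilt 0.06 F [ 0.24  0.43 -0.17] w 85.1 q [ 1.1   0.31  1.5  -0.    1.33 -0.22]
shift m [ 3.000e-04 -5.732e-01  6.834e-01] turn 88.99
```

```bash
python3 -m creep '[[0,-0.026,0.031,4,0.085],[0,-0.052,0.062,8,0.085],[0,-0.078,0.093,12,0.085],[0,-0.104,0.124,16,0.085],[0,-0.130,0.155,20,0.085],[0,-0.156,0.186,24,0.085],[0,-0.182,0.217,28,0.085],[0,-0.208,0.248,32,0.085],[0,-0.234,0.279,36,0.085],[0,-0.260,0.310,40,0.085]]' 60; python3 -c "
from h import *
go(650.2,-215.8,231,-13.3)"
```

```text
time_s: 0.98
eef_pos: [366.4, 178.1, 231.1]
orientation: [-0.823, 1.57, -1.775]
ft_force: [0.5, 0.6, 0.2]
gripper_width: 85.0
t 0.98 pos [366.4 178.1 231.1] yaw 35.49deg tilt 0.05 F [0.49 0.65 0.21] w 85.0 q [ 0.16  0.05  1.82 -0.    1.28 -0.46]
shift m [4.000e-04 2.400e-03 4.855e-01] turn 48.79
```

```bash
python3 -m creep '[[0,0,0.04,5,0.085],[0,0.001,0.08,10,0.085],[0,0.001,0.12,15,0.085],[0,0.001,0.16,20,0.085],[0,0.002,0.20,25,0.085],[0,0.002,0.24,30,0.085],[0,0.002,0.28,35,0.085],[0,0.002,0.32,40,0.085],[0,0.002,0.36,44,0.085],[0,0.002,0.40,48.8,0.085]]' 60; python3 -c "
from h import *
go(650.2,-215.8,150,-13.3)"
```

```text
time_s: 1.82
eef_pos: [601.0, -148.2, 231.0]
orientation: [-0.776, 1.57, -2.583]
ft_force: [-0.2, 0.6, 0.6]
gripper_width: 84.6
t 1.82 pos [ 601.  -148.2  231. ] yaw -13.53deg tilt 0.05 F [-0.17  0.58  0.64] w 84.6 q [-0.43  0.53  1.19 -0.    1.43 -0.19]
shift m [0.0809 0.0637 0.0541] turn -0.23
```

```bash
python3 -m creep '[[0,0.03,0.025,0,0.085],[0,0.0637,0.0541,-0.2,0.085],[0.02,0.0637,0.0541,-0.2,0.085],[0.05,0.0637,0.0541,-0.2,0.085],[0.08,0.0637,0.0541,-0.2,0.085],[0.081,0.0637,0.0541,-0.2,0.085],[0.081,0.0637,0.0541,-0.2,0.085]]' 60; python3 -c "
from h import *
snap('wrist','w1.png');snap('top','t1.png');st()"
```

```text
time_s: 2.4
eef_pos: [649.6, -215.5, 148.9]
orientation: [-1.628, 1.567, 2.851]
ft_force: [0.0, 0.2, 1.0]
gripper_width: 85.4
t 2.50 pos [ 650.9 -216.   152.3] yaw -13.31deg tilt 0.17 F [1.2  0.3  0.77] w 85.0 q [-0.49  0.73  1.04 -0.    1.36 -0.26]
```

View pics/w1.png

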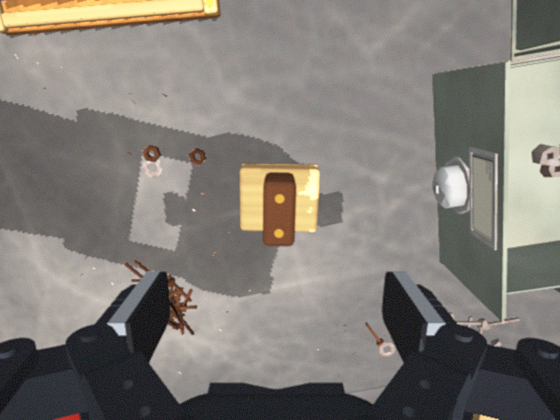

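View pics/t1.png

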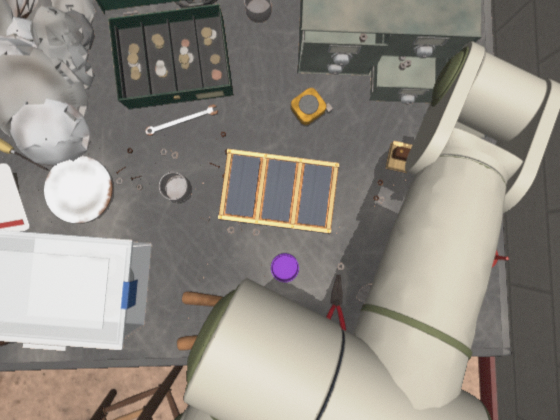

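```bash
python3 -c "
from h import *
a=ray('w1.png',280,199,61);b=ray('w1.png',279,233,61);print(a,b,(a+b)/2, np.degrees(np.arctan2(*(a-b)[:2][::-1]))-90)
for u,v in [(240,165),(319,165),(319,232),(240,233)]:print('sole',ray('w1.png',u,v,24))
for u,v in [(125,262),(195,333),(195,285),(165,300)]:print('nails',ray('w1.png',u,v,10),ray('w1.png',u,v,40))
go(650.2,-215.8,70,-13.3)"
```

```text
[ 655.70570228 -204.98279653   61.        ] [ 649.67507718 -227.85127599   61.        ] [ 652.69038973 -216.41703626   61.        ] -14.773092671381917
sole [ 630.83280315 -182.63526436   24.        ]
sole [ 687.55742252 -196.02870782   24.        ]
sole [ 677.17732288 -247.56623344   24.        ]
sole [ 617.04240238 -234.28131384   24.        ]
nails [ 513.20595697 -241.94043251   10.        ] [ 529.76106765 -231.54704194   40.        ]
nails [ 550.39687604 -322.02774874   10.        ] [ 562.98478331 -303.09134062   40.        ]
nails [ 564.42023713 -276.09911867   10.        ] [ 575.51225434 -262.06197689   40.        ]
nails [ 534.69045548 -284.07088959   10.        ] [ 548.95378694 -269.1833887    40.        ]
t 2.50 pos [ 650.9 -216.   152.3] yaw -13.31deg tilt 0.17 F [1.2  0.3  0.77] w 85.0 q [-0.49  0.73  1.04 -0.    1.36 -0.26]
shift m [ 0.0823 -0.0009 -0.0001] turn -0.01
```

```bash
python3 -m creep '[[0.03,0,0,0,0.085],[0.06,0,0,0,0.085],[0.09,0,0,0,0.085],[0.105,0,0,0,0.085],[0.115,0,0,0,0.085],[0.12,0,0,0,0.085],[0.12,0,0,0,0.085]]' 60; python3 -c "
from h import *
go(651.2,-216,32,-13.3)"
```

```text
time_s: 3.08
eef_pos: [651.7, -216.5, 33.2]
orientation: [1.133, 1.567, -0.67]
ft_force: [0.1, -0.1, -0.6]
gripper_width: 84.9
t 3.08 pos [ 651.7 -216.5   33.2] yaw -13.31deg tilt 0.24 F [ 0.08 -0.07 -0.55] w 84.9 q [-0.49  0.85  1.15 -0.    1.14 -0.26]
shift m [ 0.0012 -0.0006 -0.0003] turn -0.01
```

```bash
python3 -m creep '[[0.001,-0.0005,0,0,0.04],[0.001,-0.0005,0,0,0.0],[0.001,-0.0005,0,0,0.0],[0.001,-0.0005,0,0,0.0],[0.001,-0.0005,0,0,0.0],[0.001,-0.0005,0,0,0.0],[0.001,-0.0005,0,0,0.0],[0.001,-0.0005,0,0,0.0],[0.001,-0.0005,0,0,0.0],[0.001,-0.0005,0,0,0.0]]' 60; python3 -c "
from h import *
st();snap('wrist','w2.png')"
```

```text
time_s: 3.92
eef_pos: [651.5, -216.5, 32.8]
orientation: [1.17, 1.565, -0.633]
ft_force: [1.3, 0.2, 6.2]
gripper_width: 20.9
t 3.92 pos [ 651.5 -216.5   32.8] yaw -13.31deg tilt 0.30 F [1.33 0.22 6.19] w 20.9 q [-0.49  0.85  1.15 -0.    1.13 -0.26]
```

View pics/w2.png

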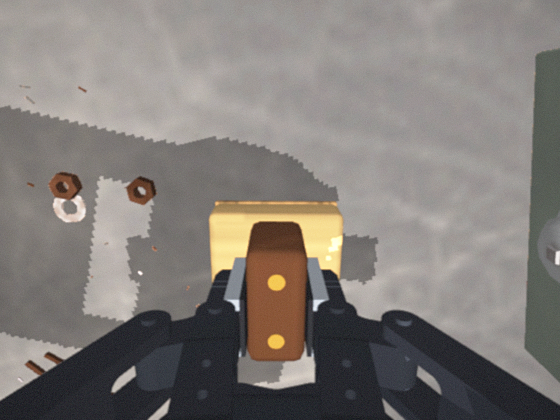

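```bash
python3 -m creep '[[-0.01,0,0,0,0.0],[-0.04,0,0,0,0.0],[-0.07,0,0,0,0.0],[-0.08,0,0,0,0.0],[-0.08,0,0,0,0.0]]' 60; python3 -c "
from h import *
go(594.3,134.1,112,-8.83)"
```

```text
time_s: 4.38
eef_pos: [652.1, -216.7, 115.7]
orientation: [1.235, 1.561, -0.569]
ft_force: [-0.6, -0.7, -1.7]
gripper_width: 20.9
t 4.38 pos [ 652.1 -216.7  115.7] yaw -13.31deg tilt 0.58 F [-0.58 -0.67 -1.66] w 20.9 q [-0.49  0.76  1.09 -0.    1.28 -0.26]
shift m [ 0.0012 -0.1371 -0.3281] turn -4.48
```

```bash
python3 -c "
from h import *
go(566.6,138.4,112,-8.83)"; python3 -m creep '[[0,0,0,0,0],[0,0,0,0,0],[0,0,0,0,0]]';  python3 -c "
from h import *
go(566.6,138.4,112,-8.83)"
```

```text
t 4.38 pos [ 652.1 -216.7  115.7] yaw -13.31deg tilt 0.58 F [-0.58 -0.67 -1.66] w 20.9 q [-0.49  0.76  1.09 -0.    1.28 -0.26]
shift m [ 0.001  -0.165  -0.3259] turn -4.48
time_s: 4.63
eef_pos: [651.4, -216.4, 113.6]
orientation: [1.205, 1.564, -0.598]
ft_force: [-0.5, 0.7, -2.6]
gripper_width: 20.9
t 4.63 pos [ 651.4 -216.4  113.6] yaw -13.31deg tilt 0.40 F [-0.46  0.7  -2.62] w 20.9 q [-0.49  0.77  1.09 -0.    1.28 -0.26]
shift m [-3.000e-04 -1.643e-01 -3.257e-01] turn -4.48
```

```bash
python3 -m creep '[[0,-0.015,-0.030,-0.4,0],[0,-0.031,-0.062,-0.8,0],[0,-0.049,-0.097,-1.3,0],[0,-0.067,-0.133,-1.8,0],[0,-0.085,-0.169,-2.3,0],[0,-0.103,-0.205,-2.8,0],[0,-0.121,-0.240,-3.3,0],[0,-0.138,-0.273,-3.8,0],[0,-0.152,-0.301,-4.2,0],[0,-0.164,-0.326,-4.5,0]]'; python3 -m creep '[[0,0,0,0,0],[0,0,0,0,0],[0,0,0,0,0]]';  python3 -c "
from h import *
go(566.6,138.4,75,-8.83);snap('wrist','w3.png')"
```

```text
time_s: 5.47
eef_pos: [565.5, 140.7, 110.7]
orientation: [0.922, 1.565, -0.801]
ft_force: [-0.3, -0.5, -1.8]
gripper_width: 21.0
time_s: 5.72
eef_pos: [565.4, 140.2, 109.9]
orientation: [0.685, 1.566, -1.038]
ft_force: [0.2, -0.8, -2.5]
gripper_width: 20.8
t 5.72 pos [565.4 140.2 109.9] yaw -8.73deg tilt 0.28 F [ 0.19 -0.78 -2.49] w 20.8 q [ 0.04  0.55  1.47 -0.    1.11  0.2 ]
shift m [0.0349 0.0013 0.0015] turn 0.1
```

View pics/w3.png

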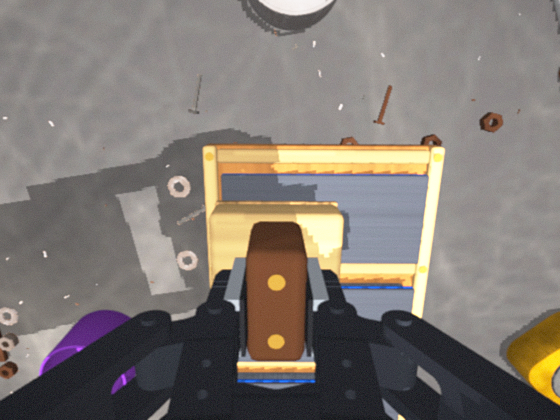

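```bash
python3 -c "
from h import *
c,s=np.cos(-.154),np.sin(-.154)
def rk(p):
    d=np.array(p[:2])-[582.2,56];return (c*d[0]+s*d[1]).round(1),(-s*d[0]+c*d[1]).round(1)
f='w3.png'
print('frame',rk(ray(f,207,147,18)),rk(ray(f,443,147,18)), 'pad',rk(ray(f,222,174,30)),rk(ray(f,428,176,30)))
print('block',rk(ray(f,210,208,101)),rk(ray(f,341,208,101)),'handle',rk(ray(f,276,283,138)),rk(ray(f,276,341,138)))
print('tcp',rk(arm.observe()['eef_pos']))
"
```

```text
frame (np.float64(-72.1), np.float64(125.0)) (np.float64(78.4), np.float64(125.2)) pad (np.float64(-61.5), np.float64(110.0)) (np.float64(66.0), np.float64(108.8))
block (np.float64(-56.8), np.float64(109.3)) (np.float64(-0.2), np.float64(109.3)) handle (np.float64(-28.3), np.float64(93.2)) (np.float64(-28.3), np.float64(69.5))
tcp (np.float64(-29.2), np.float64(80.2))
```

```bash
python3 -m creep '[[0.012,0.001,0.001,0,0],[0.028,0.002,0.002,0,0],[0.038,0.002,0.002,0,0],[0.042,0.002,0.002,0,0],[0.042,0.002,0.002,0,0],[0.042,0.002,0.002,0,0],[0.042,0.002,0.002,0,0],[0.042,0.002,0.002,0,0]]';  python3 -c "
from h import *
go(566.6,138.4,62,-8.83)"
```

```text
time_s: 6.43
eef_pos: [567.8, 137.3, 68.8]
orientation: [0.933, 1.565, -0.791]
ft_force: [-0.4, 0.2, -2.1]
gripper_width: 21.1
t 6.43 pos [567.8 137.3  68.8] yaw -8.79deg tilt 0.33 F [-0.43  0.2  -2.09] w 21.1 q [ 0.04  0.61  1.5  -0.01  1.03  0.19]
shift m [ 0.0068 -0.0014 -0.0009] turn 0.04
```

Baseline with the block in hand is Fz ≈ -2.3. I'll lower slowly to about 3 mm into the foam.

```bash
python3 -m creep '[[0.003,0,0,0,0],[0.006,0,0,0,0],[0.008,0,0,0,0],[0.009,0,0,0,0],[0.009,0,0,0,0],[0.009,0,0,0,0],[0.009,0,0,0,0]]';  python3 -c "
from h import *
st()"
```

```text
time_s: 7.02
eef_pos: [567.9, 137.3, 60.0]
orientation: [0.976, 1.565, -0.748]
ft_force: [-0.6, -0.0, 1.4]
gripper_width: 20.7
t 7.02 pos [567.9 137.3  60. ] yaw -8.79deg tilt 0.34 F [-0.63 -0.02  1.36] w 20.7 q [ 0.04  0.62  1.51 -0.01  1.01  0.19]
```

```bash
S='python3 -c "from h import *; st()"'; python3 -m creep '[[0.0013,0.003,0,0,0],[0.0013,0.008,0,0,0],[0.0013,0.013,0,0,0],[0.0013,0.018,0,0,0],[0.0013,0.023,0,0,0],[0.0013,0.028,0,0,0]]'; eval "$S"; python3 -m creep '[[0,0.005,0,0,0],[0,0.010,0,0,0],[0,0.015,0,0,0],[0,0.020,0,0,0],[0,0.025,0,0,0]]'; eval "$S"
```

```text
time_s: 7.52
eef_pos: [596.2, 132.9, 58.8]
orientation: [0.98, 1.565, -0.744]
ft_force: [-1.6, 0.7, 1.0]
gripper_width: 20.9
t 7.52 pos [596.2 132.9  58.8] yaw -8.79deg tilt 0.35 F [-1.57  0.7   0.95] w 20.9 q [ 0.03  0.67  1.42 -0.    1.05  0.19]
time_s: 7.93
eef_pos: [621.4, 129.0, 58.9]
orientation: [0.977, 1.565, -0.748]
ft_force: [-0.7, 0.1, 1.9]
gripper_width: 21.3
t 7.93 pos [621.4 129.   58.9] yaw -8.79deg tilt 0.34 F [-0.73  0.09  1.86] w 21.3 q [ 0.02  0.72  1.33 -0.    1.09  0.18]
```

```bash
S='python3 -c "from h import *; st()"'; python3 -m creep '[[0.001,-0.005,0,0,0],[0.001,-0.010,0,0,0],[0.001,-0.015,0,0,0],[0.001,-0.020,0,0,0]]'; eval "$S"; python3 -m creep '[[0,-0.005,0,0,0],[0,-0.010,0,0,0],[0,-0.015,0,0,0],[0,-0.020,0,0,0]]'; eval "$S";python3 -m creep '[[0,-0.005,0,0,0],[0,-0.010,0,0,0],[0,-0.014,0,0,0]]'; eval "$S"
```

```text
time_s: 8.27
eef_pos: [601.1, 132.2, 58.1]
orientation: [1.038, 1.564, -0.686]
ft_force: [1.8, -0.5, 2.5]
gripper_width: 21.2
t 8.27 pos [601.1 132.2  58.1] yaw -8.78deg tilt 0.37 F [ 1.8  -0.53  2.48] w 21.2 q [ 0.03  0.68  1.4  -0.    1.05  0.18]
time_s: 8.6
eef_pos: [580.8, 135.3, 58.1]
orientation: [1.058, 1.564, -0.666]
ft_force: [1.0, 0.0, 2.1]
gripper_width: 21.2
t 8.60 pos [580.8 135.3  58.1] yaw -8.78deg tilt 0.38 F [1.05 0.02 2.07] w 21.2 q [ 0.03  0.64  1.47 -0.01  1.02  0.19]
time_s: 8.85
eef_pos: [566.4, 137.6, 58.0]
orientation: [1.053, 1.564, -0.671]
ft_force: [1.0, -0.6, 2.1]
gripper_width: 21.2
t 8.85 pos [566.4 137.6  58. ] yaw -8.78deg tilt 0.38 F [ 1.02 -0.56  2.14] w 21.2 q [ 0.04  0.62  1.51 -0.01  1.    0.2 ]
```

```bash
python3 -m creep '[[-0.01,0,0,0,0],[-0.02,0,0,0,0],[-0.02,0,0,0,0],[-0.02,0,0,0,0]]';  python3 -c "
from h import *
go(554.5,59.3,78,-8.83)"
```

```text
time_s: 9.18
eef_pos: [566.6, 137.7, 78.6]
orientation: [1.13, 1.563, -0.594]
ft_force: [0.6, 0.1, -2.4]
gripper_width: 21.2
t 9.18 pos [566.6 137.7  78.6] yaw -8.78deg tilt 0.42 F [ 0.61  0.11 -2.43] w 21.2 q [ 0.04  0.59  1.5  -0.01  1.04  0.2 ]
shift m [0.0008 0.     0.0793] turn 0.05
```

```bash
python3 -m creep '[[0,0,0.015,0,0],[0,0,0.035,0,0],[0,0,0.055,0,0],[0,0,0.070,0,0],[0.002,0,0.0793,0,0],[0.008,0,0.0793,0,0],[0.010,0,0.0793,0,0],[0.010,0,0.0793,0,0],[0.010,0,0.0793,0,0]]';  python3 -c "
from h import *
go(554.5,59.3,59.5,-8.83)"
```

```text
time_s: 9.93
eef_pos: [554.4, 60.1, 68.5]
orientation: [1.111, 1.564, -0.612]
ft_force: [0.7, 0.5, -2.2]
gripper_width: 21.0
t 9.93 pos [554.4  60.1  68.5] yaw -8.72deg tilt 0.38 F [ 0.68  0.52 -2.22] w 21.0 q [-0.1   0.56  1.59 -0.    0.99  0.05]
shift m [0.009  0.0001 0.0007] turn 0.11
```

```bash
S='python3 -c "from h import *; st()"'; python3 -m creep '[[0.003,0,0.0005,0,0],[0.006,0,0.0005,0,0],[0.008,0,0.0005,0,0],[0.009,0,0.0005,0,0],[0.0095,0,0.0005,0,0],[0.0095,0,0.0005,0,0],[0.0095,0,0.0005,0,0]]'; eval "$S"
```

```text
time_s: 10.52
eef_pos: [554.5, 59.8, 59.3]
orientation: [1.177, 1.564, -0.546]
ft_force: [0.4, 2.8, 0.3]
gripper_width: 21.1
t 10.52 pos [554.5  59.8  59.3] yaw -8.73deg tilt 0.40 F [0.45 2.84 0.29] w 21.1 q [-0.1   0.57  1.6  -0.    0.97  0.05]
```

```bash
S='python3 -c "from h import *; st()"'; python3 -m creep '[[0.001,0.004,0,0,0],[0.001,0.009,0,0,0],[0.001,0.014,0,0,0],[0.001,0.019,0,0,0]]'; eval "$S"; python3 -m creep '[[0,0.005,0,0,0],[0,0.010,0,0,0],[0,0.015,0,0,0],[0,0.020,0,0,0]]'; eval "$S";python3 -m creep '[[0,0.005,0,0,0],[0,0.010,0,0,0],[0,0.015,0,0,0]]'; eval "$S"
```

```text
time_s: 10.85
eef_pos: [573.7, 56.6, 58.3]
orientation: [1.096, 1.564, -0.627]
ft_force: [-3.1, 0.7, 1.9]
gripper_width: 21.2
t 10.85 pos [573.7  56.6  58.3] yaw -8.73deg tilt 0.36 F [-3.09  0.68  1.88] w 21.2 q [-0.1   0.61  1.54 -0.    0.99  0.05]
time_s: 11.18
eef_pos: [593.9, 53.5, 58.3]
orientation: [1.074, 1.565, -0.649]
ft_force: [-3.0, 0.3, 1.9]
gripper_width: 21.2
t 11.18 pos [593.9  53.5  58.3] yaw -8.73deg tilt 0.35 F [-2.96  0.27  1.95] w 21.2 q [-0.11  0.64  1.47 -0.    1.02  0.05]
time_s: 11.43
eef_pos: [609.2, 51.1, 58.4]
orientation: [1.069, 1.565, -0.654]
ft_force: [-3.3, 1.7, 1.8]
gripper_width: 21.1
t 11.43 pos [609.2  51.1  58.4] yaw -8.73deg tilt 0.35 F [-3.33  1.7   1.81] w 21.1 q [-0.11  0.67  1.42 -0.    1.05  0.05]
```

```bash
S='python3 -c "from h import *; st()"'; python3 -m creep '[[0,-0.005,0,0,0],[0,-0.010,0,0,0],[0,-0.015,0,0,0],[0,-0.020,0,0,0]]'; eval "$S"; python3 -m creep '[[0,-0.005,0,0,0],[0,-0.010,0,0,0],[0,-0.015,0,0,0],[0,-0.020,0,0,0]]'; eval "$S";python3 -m creep '[[0,-0.005,0,0,0],[0,-0.010,0,0,0],[0,-0.014,0,0,0]]'; eval "$S"
python3 -m creep '[[-0.01,0,0,0,0],[-0.02,0,0,0,0],[-0.02,0,0,0,0],[-0.02,0,0,0,0]]';  python3 -c "
from h import *
go(542.4,-18.8,78,-8.83)"
```

```text
time_s: 11.77
eef_pos: [589.3, 54.2, 58.7]
orientation: [1.179, 1.563, -0.544]
ft_force: [2.3, -0.6, 2.3]
gripper_width: 20.9
t 11.77 pos [589.3  54.2  58.7] yaw -8.73deg tilt 0.44 F [ 2.33 -0.61  2.27] w 20.9 q [-0.1   0.63  1.49 -0.    1.01  0.05]
time_s: 12.1
eef_pos: [569.1, 57.3, 58.7]
orientation: [1.2, 1.563, -0.523]
ft_force: [2.9, -1.2, 2.0]
gripper_width: 21.4
t 12.10 pos [569.1  57.3  58.7] yaw -8.73deg tilt 0.46 F [ 2.85 -1.19  1.99] w 21.4 q [-0.1   0.6   1.55 -0.    0.98  0.05]
time_s: 12.35
eef_pos: [554.7, 59.5, 58.6]
orientation: [1.193, 1.563, -0.53]
ft_force: [2.7, -0.7, 1.5]
gripper_width: 21.2
t 12.35 pos [554.7  59.5  58.6] yaw -8.73deg tilt 0.46 F [ 2.74 -0.73  1.51] w 21.2 q [-0.1   0.57  1.6  -0.    0.96  0.05]
time_s: 12.68
eef_pos: [554.7, 59.6, 79.1]
orientation: [1.221, 1.562, -0.503]
ft_force: [-0.7, 0.3, -2.1]
gripper_width: 21.5
t 12.68 pos [554.7  59.6  79.1] yaw -8.73deg tilt 0.49 F [-0.72  0.33 -2.1 ] w 21.5 q [-0.1   0.54  1.58 -0.    1.01  0.05]
shift m [ 0.0014 -0.0003  0.0793] turn 0.1
```

Middle: about 2.9 N at 4.3 N (μ≈0.68). Left: about 1.2 N at 4.3 N (≈0.28). Now the right pad.

```bash
S='python3 -c "from h import *; st()"';python3 -m creep '[[0,0,0.015,0,0],[0,0,0.035,0,0],[0,0,0.055,0,0],[0,0,0.070,0,0],[0.002,0,0.0796,0,0],[0.008,0,0.0796,0,0],[0.010,0,0.0796,0,0],[0.010,0,0.0796,0,0],[0.010,0,0.0796,0,0]]'; eval "$S"; python3 -m creep '[[0.003,0,0,0,0],[0.006,0,0,0,0],[0.008,0,0,0,0],[0.009,0,0,0,0],[0.0095,0,0,0,0],[0.0095,0,0,0,0],[0.0095,0,0,0,0]]'; eval "$S"
```

```text
time_s: 13.43
eef_pos: [542.6, -18.2, 69.0]
orientation: [1.209, 1.563, -0.513]
ft_force: [-0.3, 0.3, -2.1]
gripper_width: 21.0
t 13.43 pos [542.6 -18.2  69. ] yaw -8.67deg tilt 0.44 F [-0.3   0.31 -2.1 ] w 21.0 q [-0.25  0.53  1.64 -0.    0.97 -0.1 ]
time_s: 14.02
eef_pos: [542.7, -18.2, 59.7]
orientation: [1.236, 1.563, -0.487]
ft_force: [-0.8, 1.6, 1.8]
gripper_width: 21.1
t 14.02 pos [542.7 -18.2  59.7] yaw -8.67deg tilt 0.45 F [-0.76  1.56  1.83] w 21.1 q [-0.25  0.54  1.64 -0.    0.95 -0.1 ]
```

```bash
S='python3 -c "from h import *; st()"'; python3 -m creep '[[0.0005,0.004,0,0,0],[0.0005,0.009,0,0,0],[0.0005,0.014,0,0,0],[0.0005,0.019,0,0,0]]'; eval "$S"; python3 -m creep '[[0,0.005,0,0,0],[0,0.010,0,0,0],[0,0.015,0,0,0],[0,0.020,0,0,0]]'; eval "$S";python3 -m creep '[[0,0.005,0,0,0],[0,0.010,0,0,0],[0,0.015,0,0,0]]'; eval "$S"
python3 -m creep '[[0,-0.005,0,0,0],[0,-0.010,0,0,0],[0,-0.015,0,0,0],[0,-0.020,0,0,0]]'; eval "$S"; python3 -m creep '[[0,-0.005,0,0,0],[0,-0.010,0,0,0],[0,-0.015,0,0,0],[0,-0.020,0,0,0]]'; eval "$S";python3 -m creep '[[0,-0.005,0,0,0],[0,-0.010,0,0,0],[0,-0.014,0,0,0]]'; eval "$S"
```

```text
time_s: 14.35
eef_pos: [562.0, -21.3, 59.3]
orientation: [1.207, 1.563, -0.515]
ft_force: [-1.8, -0.5, 1.4]
gripper_width: 20.9
t 14.35 pos [562.  -21.3  59.3] yaw -8.67deg tilt 0.45 F [-1.78 -0.52  1.39] w 20.9 q [-0.25  0.58  1.58 -0.    0.97 -0.09]
time_s: 14.68
eef_pos: [582.3, -24.4, 59.4]
orientation: [1.204, 1.563, -0.518]
ft_force: [-2.4, -0.7, 1.0]
gripper_width: 21.1
t 14.68 pos [582.3 -24.4  59.4] yaw -8.67deg tilt 0.44 F [-2.44 -0.67  1.02] w 21.1 q [-0.24  0.62  1.52 -0.    1.   -0.09]
time_s: 14.93
eef_pos: [597.7, -26.7, 59.5]
orientation: [1.201, 1.563, -0.521]
ft_force: [-1.7, 0.1, 1.2]
gripper_width: 21.0
t 14.93 pos [597.7 -26.7  59.5] yaw -8.67deg tilt 0.44 F [-1.75  0.13  1.16] w 21.0 q [-0.24  0.64  1.46 -0.    1.03 -0.09]
time_s: 15.27
eef_pos: [577.4, -23.7, 59.6]
orientation: [1.228, 1.562, -0.495]
ft_force: [1.0, 0.4, 0.2]
gripper_width: 20.9
t 15.27 pos [577.4 -23.7  59.6] yaw -8.68deg tilt 0.49 F [0.95 0.35 0.22] w 20.9 q [-0.24  0.61  1.53 -0.    0.99 -0.09]
time_s: 15.6
eef_pos: [557.2, -20.6, 59.5]
orientation: [1.237, 1.562, -0.485]
ft_force: [1.5, -0.7, 0.8]
gripper_width: 21.2
t 15.60 pos [557.2 -20.6  59.5] yaw -8.67deg tilt 0.50 F [ 1.47 -0.67  0.83] w 21.2 q [-0.25  0.57  1.6  -0.    0.96 -0.09]
time_s: 15.85
eef_pos: [542.7, -18.4, 59.4]
orientation: [1.234, 1.562, -0.488]
ft_force: [2.1, -0.3, 1.6]
gripper_width: 21.3
t 15.85 pos [542.7 -18.4  59.4] yaw -8.67deg tilt 0.50 F [ 2.06 -0.32  1.58] w 21.3 q [-0.25  0.54  1.65 -0.    0.94 -0.1 ]
```

Left ≈0.28, right ≈0.53, middle ≈0.69. The right/middle gap is close given the noise, so I'll rub the right pad again at about 5–6 N with more samples.

```bash
S='python3 -c "from h import *; st()"'; python3 -m creep '[[0.002,0.002,0,0,0],[0.002,0.005,0,0,0],[0.002,0.010,0,0,0]]'; eval "$S";
for i in 1 2 3 4; do python3 -m creep '[[0,0.005,0,0,0],[0,0.010,0,0,0]]' >/dev/null; eval "$S"; done
python3 -m creep '[[0,-0.005,0,0,0],[0,-0.010,0,0,0]]'; eval "$S"
for i in 1 2 3 4; do python3 -m creep '[[0,-0.005,0,0,0],[0,-0.010,0,0,0]]' >/dev/null; eval "$S"; done
```

```text
time_s: 16.1
eef_pos: [552.2, -19.7, 57.2]
orientation: [1.152, 1.564, -0.57]
ft_force: [-3.4, 1.1, 3.7]
gripper_width: 21.1
t 16.10 pos [552.2 -19.7  57.2] yaw -8.67deg tilt 0.38 F [-3.36  1.13  3.66] w 21.1 q [-0.25  0.57  1.61 -0.    0.96 -0.09]
t 16.27 pos [562.5 -21.2  57.1] yaw -8.66deg tilt 0.34 F [-2.92  0.29  2.96] w 21.1 q [-0.24  0.58  1.58 -0.    0.97 -0.09]
t 16.43 pos [573.1 -22.8  57.1] yaw -8.66deg tilt 0.32 F [-3.27  1.14  3.13] w 21.2 q [-0.24  0.6   1.55 -0.    0.99 -0.09]
t 16.60 pos [583.6 -24.5  57.1] yaw -8.67deg tilt 0.33 F [-3.35  1.13  3.75] w 21.1 q [-0.24  0.62  1.51 -0.    1.   -0.09]
t 16.77 pos [594.  -26.1  57.1] yaw -8.66deg tilt 0.32 F [-3.19  0.69  4.18] w 21.1 q [-0.24  0.64  1.48 -0.    1.02 -0.09]
time_s: 16.93
eef_pos: [585.3, -24.9, 57.5]
orientation: [1.258, 1.561, -0.464]
ft_force: [2.3, -1.1, 2.6]
gripper_width: 20.9
t 16.93 pos [585.3 -24.9  57.5] yaw -8.67deg tilt 0.53 F [ 2.25 -1.1   2.57] w 20.9 q [-0.24  0.62  1.51 -0.    1.   -0.09]
t 17.10 pos [575.3 -23.5  57.9] yaw -8.68deg tilt 0.64 F [ 2.84 -0.46  3.81] w 21.0 q [-0.24  0.6   1.54 -0.    0.98 -0.09]
t 17.27 pos [564.9 -21.9  58. ] yaw -8.68deg tilt 0.68 F [ 2.34 -0.41  2.66] w 21.0 q [-0.25  0.58  1.58 -0.    0.97 -0.09]
t 17.43 pos [554.4 -20.3  58. ] yaw -8.68deg tilt 0.69 F [ 2.2  -1.07  2.63] w 20.7 q [-0.25  0.57  1.61 -0.    0.95 -0.09]
t 17.60 pos [543.9 -18.7  57.9] yaw -8.68deg tilt 0.68 F [ 3.04 -1.27  3.21] w 21.4 q [-0.25  0.55  1.65 -0.    0.94 -0.1 ]
```

Right again ≈0.54. With the known classes (1.0/0.5/0.2) only middle > right > left fits, so the block goes on the middle pad and the tin on the left pad.

```bash
S='python3 -c "from h import *; st()"'; python3 -m creep '[[-0.01,0,0,0,0],[-0.022,0,0,0,0],[-0.022,0,0,0,0],[-0.022,0,0,0,0],[-0.022,0,0,0,0]]';  python3 -c "
from h import *
go(582.2,55,78,-8.83)"
```

```text
time_s: 18.02
eef_pos: [543.0, -18.4, 79.2]
orientation: [1.278, 1.561, -0.445]
ft_force: [0.3, -0.1, -1.8]
gripper_width: 21.0
t 18.02 pos [543.  -18.4  79.2] yaw -8.68deg tilt 0.59 F [ 0.32 -0.1  -1.77] w 21.0 q [-0.25  0.51  1.63 -0.    0.99 -0.1 ]
shift m [ 0.0012  0.0276 -0.0785] turn 0.15
```

```bash
S='python3 -c "from h import *; st()"'; python3 -m creep '[[0,0.005,-0.015,0,0],[0,0.012,-0.035,0,0],[0,0.019,-0.055,0,0],[0,0.025,-0.070,0,0],[0,0.0276,-0.0785,0.1,0],[0.005,0.0276,-0.0785,0.1,0],[0.010,0.0276,-0.0785,0.1,0],[0.010,0.0276,-0.0785,0.1,0],[0.010,0.0276,-0.0785,0.1,0]]'; python3 -c "
from h import *
go(582.2,55,60.5,-8.83)"; python3 -m creep '[[0.003,0,0,0,0],[0.006,0,0,0,0],[0.007,0,0,0,0],[0.008,0,0,0,0],[0.008,0,0,0,0],[0.008,0,0,0,0]]'; python3 -c "
from h import *
go(582.2,55,60.5,-8.83);snap('wrist','w4.png')"
```

```text
time_s: 18.77
eef_pos: [581.6, 54.2, 68.6]
orientation: [1.203, 1.562, -0.522]
ft_force: [0.2, 0.1, -1.8]
gripper_width: 21.2
t 18.77 pos [581.6  54.2  68.6] yaw -8.83deg tilt 0.51 F [ 0.18  0.06 -1.81] w 21.2 q [-0.11  0.61  1.51 -0.    1.02  0.05]
shift m [ 0.0081  0.0004 -0.0009] turn 0.0
time_s: 19.27
eef_pos: [581.7, 54.0, 60.7]
orientation: [1.19, 1.562, -0.535]
ft_force: [-0.1, -1.8, -0.3]
gripper_width: 21.0
t 19.27 pos [581.7  54.   60.7] yaw -8.83deg tilt 0.52 F [-0.11 -1.76 -0.31] w 21.0 q [-0.11  0.62  1.51 -0.    1.01  0.05]
shift m [ 0.0002  0.0003 -0.0011] turn 0.0
```

View pics/w4.png

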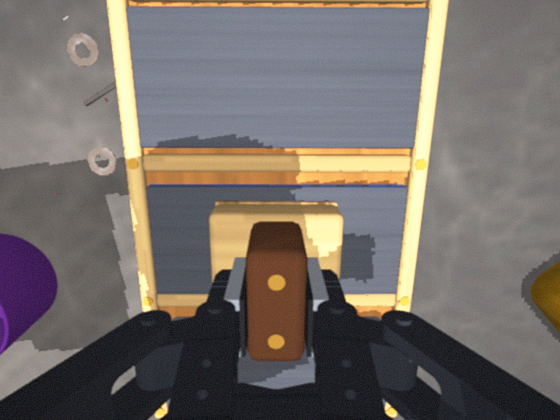

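```bash
python3 -m creep '[[0,0,0,0,0.03],[0,0,0,0,0.05],[0,0,0,0,0.07],[0,0,0,0,0.07],[0,0,0,0,0.07],[0,0,0,0,0.07],[-0.03,0,0,0,0.07],[-0.065,0,0,0,0.07],[-0.1,0,0,0,0.085],[-0.12,0,0,0,0.085]]'; python3 -m creep '[[0,0,0,0,0.085],[0,0,0,0,0.085],[0,0,0,0,0.085]]'; python3 -c "
from h import *
go(596.4,280.2,180,-8.83);snap('wrist','w5.png')"
```

```text
time_s: 20.15
eef_pos: [581.7, 54.6, 184.7]
orientation: [1.349, 1.557, -0.376]
ft_force: [1.0, -0.4, 1.0]
gripper_width: 84.5
time_s: 20.4
eef_pos: [581.2, 54.6, 183.5]
orientation: [1.306, 1.559, -0.419]
ft_force: [-0.9, 0.1, -0.3]
gripper_width: 85.0
t 20.40 pos [581.2  54.6 183.5] yaw -8.82deg tilt 0.68 F [-0.94  0.1  -0.26] w 85.0 q [-0.11  0.47  1.39 -0.    1.26  0.05]
shift m [ 0.0026 -0.0196 -0.2253] turn 0.01
```

View pics/w5.png

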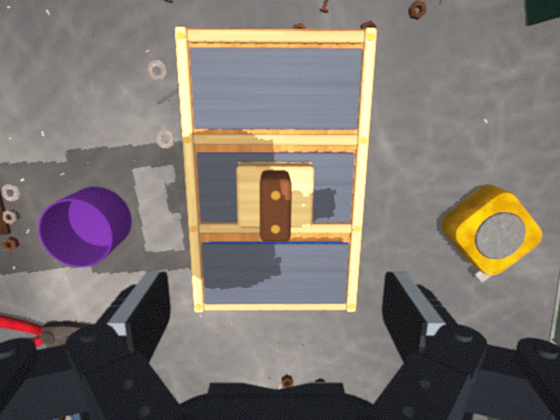

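The block stands upright on the middle pad: sole at (238–313, 163–228), handle dots at (276,195) and (275,229). Next, the tin.

```bash
python3 -m creep '[[0,-0.003,-0.03,0,0.085],[0,-0.006,-0.065,0,0.085],[0,-0.009,-0.1,0,0.085],[0,-0.012,-0.135,0,0.085],[0,-0.015,-0.17,0,0.085],[0,-0.018,-0.2,0,0.085],[0,-0.0196,-0.2253,0,0.085],[0.02,-0.0196,-0.2253,0,0.085],[0.04,-0.0196,-0.2253,0,0.085],[0.04,-0.0196,-0.2253,0,0.085]]'; python3 -m creep '[[0,0,0,0,0.085],[0,0,0,0,0.085],[0,0,0,0,0.085]]'; python3 -c "
from h import *
go(596.4,280.2,20,-8.83);snap('wrist','w6.png');snap('top','t6.png')
a=ray('t6.png',0,0,0)"
```

```text
time_s: 21.28
eef_pos: [594.2, 279.9, 136.1]
orientation: [0.165, 1.563, -1.559]
ft_force: [0.5, -0.9, -1.6]
gripper_width: 85.1
time_s: 21.53
eef_pos: [594.5, 279.6, 136.6]
orientation: [0.237, 1.564, -1.487]
ft_force: [0.4, 0.7, 0.3]
gripper_width: 85.2
t 21.53 pos [594.5 279.6 136.6] yaw -8.81deg tilt 0.41 F [0.35 0.67 0.35] w 85.2 q [ 0.26  0.68  1.17 -0.01  1.29  0.42]
shift m [ 0.1166  0.0016 -0.0017] turn 0.02
```

View pics/w6.png

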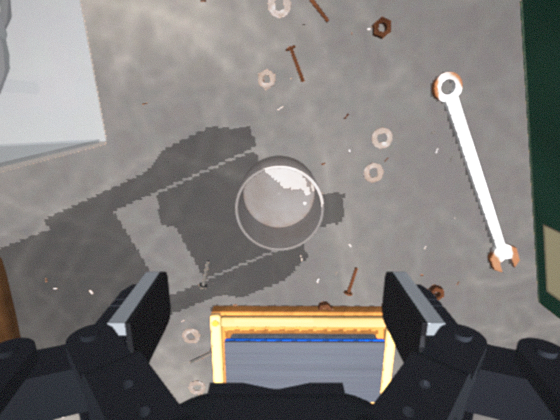

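View pics/t6.png

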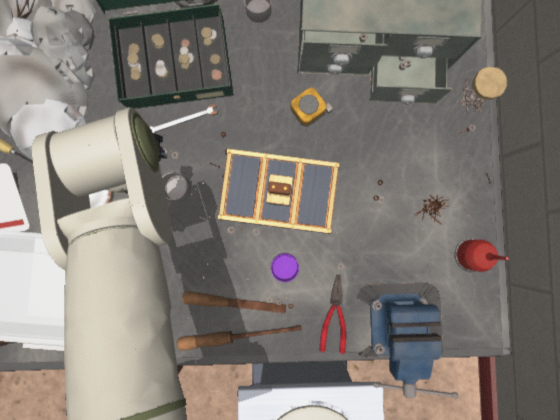

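```bash
python3 -c "
from h import *
f='w6.png'
print(ray(f,279.5,207,45),ray(f,236,207,45),ray(f,323,207,45))
go(596.8,280.3,15,-8.83)"
```

```text
[598.81364259 283.38222076  45.        ] [570.1044793  287.83850197  45.        ] [627.52585465 278.9254663   45.        ]
t 21.63 pos [594.7 279.8 137. ] yaw -8.81deg tilt 0.41 F [-0.91 -0.7   0.05] w 85.2 q [ 0.26  0.68  1.17 -0.01  1.29  0.42]
shift m [ 0.122   0.0017 -0.0017] turn 0.02
```

```bash
python3 -m creep '[[0.03,0.0025,-0.0025,0,0.085],[0.065,0.0025,-0.0025,0,0.085],[0.095,0.0025,-0.0025,0,0.085],[0.112,0.0025,-0.0025,0,0.085],[0.120,0.0025,-0.0025,0,0.085],[0.122,0.0025,-0.0025,0,0.085],[0.122,0.0025,-0.0025,0,0.085],[0.122,0.0025,-0.0025,0,0.085]]'; python3 -m creep '[[0,0,0,0,0.065],[0,0,0,0,0.05],[0,0,0,0,0.05],[0,0,0,0,0.05],[0,0,0,0,0.05],[0,0,0,0,0.05]]' 20; python3 -c "
from h import *
st();snap('wrist','w7.png')"
```

```text
time_s: 22.3
eef_pos: [598.7, 281.2, 16.9]
orientation: [0.77, 1.563, -0.955]
ft_force: [-0.1, -0.3, 1.0]
gripper_width: 84.9
time_s: 22.8
eef_pos: [599.3, 281.5, 18.5]
orientation: [1.024, 1.562, -0.701]
ft_force: [-2.2, -0.5, 6.3]
gripper_width: 59.3
t 22.80 pos [599.3 281.5  18.5] yaw -8.80deg tilt 0.50 F [-2.22 -0.52  6.34] w 59.3 q [ 0.27  0.82  1.25 -0.01  1.06  0.42]
```

View pics/w7.png

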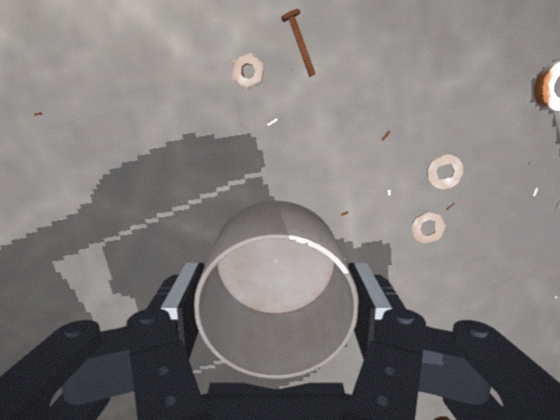

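```bash
python3 -m creep '[[-0.01,0,0,0,0.05],[-0.04,0,0,0,0.05],[-0.07,0,0,0,0.05],[-0.075,0,0,0,0.05],[-0.075,0,0,0,0.05],[-0.075,0,0,0,0.05],[-0.075,0,0,0,0.05]]' 20; python3 -c "
from h import *
go(594.3,134.1,95,-8.83)"
```

```text
time_s: 23.43
eef_pos: [598.1, 281.7, 92.1]
orientation: [0.75, 1.563, -0.975]
ft_force: [-0.1, 0.1, -1.0]
gripper_width: 58.9
t 23.43 pos [598.1 281.7  92.1] yaw -8.80deg tilt 0.43 F [-0.12  0.06 -1.04] w 58.9 q [ 0.27  0.73  1.21 -0.01  1.2   0.42]
shift m [-0.002   0.0188  0.1464] turn 0.03
```

```bash
python3 -m creep '[[0,0.003,0.02,0,0.05],[0,0.006,0.045,0,0.05],[0,0.009,0.07,0,0.05],[0,0.012,0.095,0,0.05],[0,0.015,0.12,0,0.05],[0,0.018,0.138,0,0.05],[0,0.0188,0.1464,0,0.05],[0,0.0188,0.1464,0,0.05],[0,0.0188,0.1464,0,0.05],[0,0.0188,0.1464,0,0.05]]' 20; python3 -c "
from h import *
go(594.3,134.1,54,-8.83);snap('wrist','w8.png')"
```

```text
time_s: 24.27
eef_pos: [594.1, 135.2, 92.7]
orientation: [0.71, 1.564, -1.014]
ft_force: [-0.4, -0.1, -0.4]
gripper_width: 59.0
t 24.27 pos [594.1 135.2  92.7] yaw -8.75deg tilt 0.40 F [-0.39 -0.07 -0.39] w 59.0 q [ 0.03  0.63  1.4  -0.01  1.11  0.19]
shift m [0.0387 0.0002 0.0009] turn 0.08
```

View pics/w8.png

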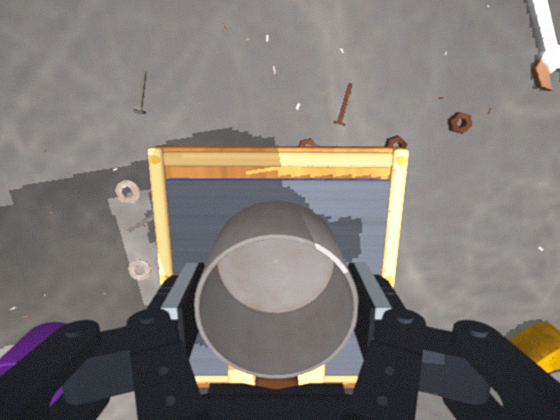

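```bash
python3 -c "
from h import *
c,s=np.cos(-.154),np.sin(-.154)
def rk(p):
    d=np.array(p[:2])-[582.2,56];return (c*d[0]+s*d[1]).round(1),(-s*d[0]+c*d[1]).round(1)
f='w8.png'
print('rim',rk(ray(f,276.5,306,119.2)),rk(ray(f,196,306,119.2)),rk(ray(f,357,306,119.2)))
print('rimback/front',rk(ray(f,276.5,235,119.2)),rk(ray(f,276.5,378,119.2)))
print('pad',rk(ray(f,168,179,30)),rk(ray(f,391,179,30)),'frame',rk(ray(f,154,148,18)),rk(ray(f,408,150,18)))
print('tcp',rk(arm.observe()['eef_pos']))
"
```

```text
rim (np.float64(1.0), np.float64(82.6)) (np.float64(-28.0), np.float64(82.6)) (np.float64(30.0), np.float64(82.6))
rimback/front (np.float64(0.9), np.float64(109.9)) (np.float64(1.0), np.float64(51.1))
pad (np.float64(-60.6), np.float64(109.9)) (np.float64(66.9), np.float64(110.0)) frame (np.float64(-70.9), np.float64(125.9)) (np.float64(79.3), np.float64(124.9))
tcp (np.float64(-0.4), np.float64(80.2))
```

```bash
python3 -m creep '[[0.012,0,0.001,0,0.05],[0.028,0,0.001,0,0.05],[0.038,0,0.001,0,0.05],[0.042,0,0.001,0,0.05],[0.043,0,0.001,0,0.05],[0.044,0,0.001,0,0.05],[0.045,0,0.001,0,0.05],[0.045,0,0.001,0,0.05],[0.045,0,0.001,0,0.05]]' 20; python3 -c "
from h import *
st()"
```

```text
time_s: 25.07
eef_pos: [594.4, 134.1, 48.2]
orientation: [0.83, 1.563, -0.893]
ft_force: [-0.4, 0.3, -0.5]
gripper_width: 59.0
t 25.07 pos [594.4 134.1  48.2] yaw -8.73deg tilt 0.44 F [-0.42  0.34 -0.49] w 59.0 q [ 0.03  0.68  1.43 -0.01  1.02  0.19]
```

```bash
python3 -m creep '[[0.001,0,0,0,0.05],[0.002,0,0,0,0.05],[0.002,0,0,0,0.05],[0.002,0,0,0,0.05]]' 20; python3 -c "
from h import *
st()"
```

```text
time_s: 25.4
eef_pos: [594.7, 134.1, 46.5]
orientation: [0.905, 1.563, -0.818]
ft_force: [0.2, -1.2, 2.1]
gripper_width: 59.0
t 25.40 pos [594.7 134.1  46.5] yaw -8.73deg tilt 0.47 F [ 0.2  -1.24  2.13] w 59.0 q [ 0.03  0.68  1.43 -0.01  1.02  0.19]
```

```bash
python3 -m creep '[[0,0,0,0,0.062],[0,0,0,0,0.066],[0,0,0,0,0.072],[0,0,0,0,0.078],[0,0,0,0,0.08],[0,0,0,0,0.08],[-0.02,0,0,0,0.08],[-0.05,0,0,0,0.08],[-0.09,0,0,0,0.08],[-0.13,0,0,0,0.08]]' 20; python3 -m creep '[[-0.02,0,0,0,0.08],[-0.02,0,0,0,0.08],[-0.02,0,0,0,0.08],[-0.02,0,0,0,0.08]]'; python3 -c "
from h import *
st();snap('wrist','w9.png');snap('side','s9.png')"
```

```text
time_s: 26.23
eef_pos: [593.4, 134.8, 177.6]
orientation: [0.726, 1.564, -0.998]
ft_force: [-0.0, -0.8, -0.6]
gripper_width: 79.9
time_s: 26.57
eef_pos: [592.8, 134.9, 196.4]
orientation: [0.457, 1.564, -1.266]
ft_force: [0.4, 0.3, 0.5]
gripper_width: 80.0
t 26.57 pos [592.8 134.9 196.4] yaw -8.74deg tilt 0.36 F [0.37 0.31 0.52] w 80.0 q [ 0.03  0.52  1.28 -0.01  1.34  0.19]
```

View pics/w9.png

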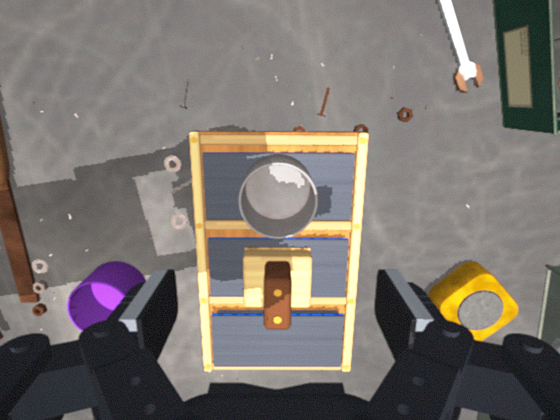

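View pics/s9.png

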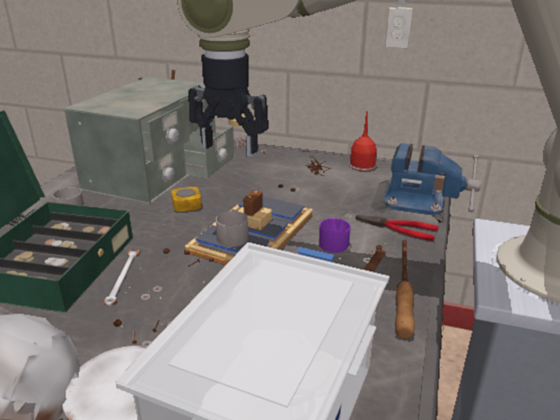

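Both stand upright: tin rim centred at (278,197) on the left pad, block at (277,290) on the middle pad. A numeric check before handing in.

```bash
python3 -c "
from h import *
c,s=np.cos(-.154),np.sin(-.154)
def rk(p):
    d=np.array(p[:2])-[582.2,56];return (c*d[0]+s*d[1]).round(1),(-s*d[0]+c*d[1]).round(1)
f='w9.png'
print('rim c',rk(ray(f,278.5,197,74.4)),rk(ray(f,240,197,74.4)),rk(ray(f,317,197,74.4)),rk(ray(f,278,156,74.4)),rk(ray(f,278,238,74.4)))
print('sole',rk(ray(f,245,248,52)),rk(ray(f,311,248,52)),'handle dots',rk(ray(f,277,293,89)),rk(ray(f,277,320,89)))
print(arm.sign_off())"
```

```text
rim c (np.float64(1.8), np.float64(82.8)) (np.float64(-27.1), np.float64(82.8)) (np.float64(30.6), np.float64(82.8)) (np.float64(1.3), np.float64(113.5)) (np.float64(1.5), np.float64(49.9))
sole (np.float64(-26.3), np.float64(32.0)) (np.float64(29.7), np.float64(32.0)) handle dots (np.float64(0.7), np.float64(10.3)) (np.float64(0.8), np.float64(-13.6))
the job is handed in; nothing more can be done
None
```

I rubbed the block along the left, middle and right pads in that order. I left it standing on the middle pad, which dragged most, and stood the grey tin on the left pad, which dragged least. I handed the job in at about 27 s of the 72 s; it reports no verdict.

| Pad | Normal force during rub | Measured friction |
|---|---|---|
| Left | about 4.3 N | about 0.28 |
| Middle | about 4.2 N | about 0.7 |
| Right | about 3.3 N, then again at 5.5 N | about 0.53, then 0.54 |

- **Pressing force:** The most I read was about 6.5 N, well under the 20 N that crushes the foam. I only sampled the force between short moves, so brief peaks could have gone unseen.
- **Friction reading:** The left and middle values don't match the stated classes exactly: left is a little above its range and middle a little below. The force readings are noisy by about 0.5 N. Middle above right above left is still the only order that fits, so I did not rub the middle pad a second time.
- **Final check:** In the last pictures both objects stood upright with the gripper clear. The block's handle was within about 2 mm of the middle pad's centre. The two views disagreed on where the block's sole edge and the tin sat across the pads: the last one put the tin about 3–4 mm left of its pad's centre, the one before release about 1.5 mm.

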